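# Key the harness tester on

## Task

Switch on the harness tester: take the key with the red handle out of its stand, push it fully home into the key switch on the sloping panel of the grey control box, then turn it clockwise to the green mark, as far as it goes, and let go of it there. Leave the yellow key in its stand and do not knock the pink flask over.

Things in the scene. Friction and masses are not known exactly. Their poses are not given: they have to be found in the camera images.
- key_red: Loose key with red handle, 100 mm long, 70 g. Origin at the blade tip; z from tip to handle, x across thickness, y across width. Steel blade z 0-40 mm: 6 thick (x), 16 wide (y), the last 3 mm tapered at 45 degrees from both flats to an edge along y. Shoulder z 40-46: 14 thick, 30 wide. Handle z 46-100: 12 thick, 44 wide. A half turn about z makes no difference to the fit.
- key_red_grip (a point): Point amid the red handle to grip, on the key's axis 74 mm from the blade tip; axes as the key's. The handle is 12 mm thick along x, 44 mm wide along y, and reaches 28 mm below and 26 mm above this point.
- stand_red: Fixed grey block, 56 x 56 mm, 50 mm tall, origin under its centre. The red key hangs upright and loose by its shoulder in an 11 x 21 mm slot in its top, key tip 10 mm above the bench: raise it 40 mm or more to clear the block. The two blocks and their keys may change places.
- key_yellow: Identical key with a yellow handle, same origin and axes, standing in an identical block of its own at least 130 mm away. To be left alone in its block.
- tester: Grey control box, fixed, 190 mm wide (y), its sloping top falling to the robot's left (+y), within 0.35 rad, 50 mm high in front and 135 mm at the back; origin under the middle of that top, x to its back, z up.
- panel: Its sloping top, 170 mm along the slope (x) by 190 wide (y), tilted 30 degrees from level. Origin in its middle on the surface, x up the slope, y to the left when facing it, z the outward normal. The key switch stands near the middle. Otherwise nothing within 55 mm stands over 4 mm high; three 8 mm high lamps stand 68 mm up the slope.
- panel_point (a point): Reference point for the key switch, 12 mm above the panel's middle, level with the face of its brass barrel; axes as the panel's. The LOCK ITSELF IS SET ANYWHERE UP TO 6 mm UP OR DOWN THE SLOPE (x) from here, at y = 0; this is not reported: feel for it or see it. It does not shift when pushed. A steel collar round the barrel, radius 21 to 31 mm, stands 2 mm above this level.
- key_switch (a joint): Turn of the brass barrel, rad, clockwise looking at the panel (about the panel's -z). 0 = off, white line up the slope; 1.3 = on stop, white line at the green mark, to the right when facing the panel. Starts at 0 to 0.2, keyway turned with it. Stiff (0.12 N m), stays where left. The key has about 0.13 rad of play in it either way: turn that much farther.
- keyway_size (a point): Same point as panel_point. The keyway: a plain slot through the barrel, 36 mm deep, mouth not chamfered, along the lock's axis (panel z). At switch 0 it is 8 mm wide along x and 22 mm long along y. The key is home when its shoulder rests on the barrel's face, with the tip 40 mm below this level.
- flask: Pink steel flask, 68 mm across, 210 mm tall, towards the far side of the bench; leave it standing. Origin under its centre.

How it is judged:
By the outcome, as a careful person would: the job done as asked, in the order asked, and still so for the second after the job is handed in, with the robot touching nothing.
It also fails if it takes over 51 s, if anything falls off the work surface, if the arm or the gripper's body presses on something with over 40 N, if the wrist force passes 120 N, or if a joint passes its speed limit or range.

## Robot

A 6-joint arm with a two-finger parallel gripper is mounted at the origin on the work surface. World frame = base frame: x ahead of the robot, y to its left, z up, the work surface at z = 0. Lengths are in m, angles in degrees, forces in N, time in s.
With the tool pointing down it reaches from about 0.15 to 0.775 m from the base axis. Payload 6.1 kg.
Tool frame: the origin (TCP) lies on the centre line of the jaws, within the pads' length; the fingertips stand bot.finger_overhang ahead of it and the grasp point (between the pads) lies 11 mm behind it (bot.finger_overhang is the distance from the TCP to the fingertips, in m); z points along the fingers, y is the line along which they close (so a half turn about z gives the same grasp; the last joint's range is limited). The gripper opens to 85 mm and grips with 20 to 120 N. Pads are 22 mm wide; open, the fingers measure 114 mm over their backs; the gripper's body (76 mm by 85 mm) begins 54 mm behind the grasp point. The pads swing forward as they close: fully open they stand 13 mm farther back than shut.
Start: joints at [-63.656, 7.208, -2.269, 80.523, 0, 90], TCP at [0.233, -0.47, 0.239] pointing down, gripper open.
Joint ranges: [-155.77, 155.77], [-54.66, 111.73], [-72.52, 77.12], [-102.08, 115.82], [-83.92, 84.16], [-180, 180]. Speed limits (degrees/s): [136.94, 136.94, 172.46, 180, 180, 180].

## Interface

Orientations are given as a 3x3 rotation matrix whose columns are the frame's x, y, z axes.
In Python, from rig import bot gives the robot as it stands. Calls block until the motion is done:
- bot.move_to(position, orientation): joint-space move of the TCP to a pose.
- bot.movel(position, orientation=None, speed=0.15, until_force=None): straight line of the TCP; orientation=None keeps the orientation; speed is the mean speed in m/s. With until_force (N) it stops when the force on the tool has changed by that much, and returns True; else False.
- bot.goto_joints(angles): joint-space move.
- bot.move_gripper(opening): opening from 0.0 (shut) to 1.0 (fully open); the grip force is fixed at half the most; returns when the fingers have stopped.
- bot.pause(seconds).
- bot.solve_ik(position, orientation): joint angles nearest the present ones, or None.
- bot.read_camera(name): name is "scene" or "top" or "wrist"; returns a dict with "frame" (420x560x3 uint8, blue, green, red), "range_z" (420x560 float32, m along the optical axis (not along the pixel's ray), 0 where there is no reading), "camera_matrix" (3x3 intrinsics, pixels), "dist" ([k1, k2, p1, p2, k3] as OpenCV has them; the pictures are not rectified), "camera_from_world" (4x4, takes a point from world to camera coordinates). Camera axes: x right, y down, z forward; pixel columns grow to the right and rows downward; lengths in m; the calibration is good to about 2 mm. A picture is of the moment at which its call begins.
A pose or a line that the arm cannot do raises bot.MotionError and nothing moves.
- bot.close_job(): hands the job in; it is judged then, once.
Trained networks look in the newest picture that a camera, given by its name, has taken for a name from the list of things; names that differ only in an ending like _2 or _b are one class to them, and where a whole thing is asked for, a point or a joint stands for the part that bears it (a point fixed in the world has none). Each returns a list of dicts, best first, with "p" (0 to 1); they miss things now and then, are a little off and sometimes report something else, mostly with a low value. They report only what shows in the picture. A call takes as long as a camera call.
- bot.search_frame(name, camera): "xyz" ([x, y, z] in m, in world coordinates, good to about 4 mm: the middle of the surface that is visible of it).
Readings, each from a call of its own:
- bot.get_time(): time.
- bot.get_qpos(): joint angles.
- bot.get_joint_vel(): joint speeds.
- bot.get_tau(): joint torques, N m.
- bot.get_tcp_pos(): TCP position.
- bot.get_orientation(): TCP orientation.
- bot.get_force(): force on the tool from outside, world axes, zero at the start.
- bot.get_moment(): the same for the moment, N m.
- bot.get_grip_width(): opening from 0.0 (shut) to 1.0 (fully open).
- bot.get_grip_force(): force on a finger pad.
Only numpy, scipy, OpenCV 4.12 (cv2) and the standard library are available. Lean on these libraries where they do the work, as an engineer would, in place of code of your own. Each camera call takes 0.05 s, during which the arm holds its last target. There are 200 camera calls.

## Working session

There is one attempt and no reset: what is moved stays moved. The work goes in short steps, each a Python script; the robot and the scene stay as the last script left them, time stands still between calls to the robot, and variables do not carry over. Pictures are saved under pics/ and viewed, at most 10 in all, crops included, and the job is handed in when it is done.

```bash
mkdir -p pics; ls
python3 - <<'E'
from rig import bot
import cv2, numpy as np
ims=[]
for c in ["scene","top"]:
    r=bot.read_camera(c); ims.append(r["frame"])
    cv2.imwrite(f"pics/{c}0.png",r["frame"])
    print(c,r["dist"],r["camera_matrix"].tolist(),np.round(r["camera_from_world"],3).tolist(), (r["range_z"]>0).mean())
    for n in ["key_red","key_red_grip","key_yellow","stand_red","panel","tester","panel_point","key_switch","flask"]:
        try: print(n,[(np.round(d["xyz"],3).tolist(),round(d["p"],2)) for d in bot.search_frame(n,c)][:3])
        except Exception as e: print(n,e)
print(bot.finger_overhang,bot.get_time(),bot.get_tcp_pos(),bot.get_orientation())
cv2.imwrite("pics/a.png",np.hstack([cv2.resize(i,(400,300)) for i in ims]))
E
```

```text
pics
rig.py
scene [-0.0830396  0.         0.         0.         0.       ] [[407.94966546119934, 0.0, 276.04005666548005], [0.0, 407.94966546119934, 211.39453100945823], [0.0, 0.0, 1.0]] [[-0.852, 0.524, 0.012, 0.478], [0.27, 0.458, -0.847, -0.104], [-0.449, -0.718, -0.531, 1.093], [0.0, 0.0, 0.0, 1.0]] 0.9958971088435374
key_red [([0.546, 0.305, 0.089], 0.77)]
key_red_grip [([0.548, 0.308, 0.086], 0.69)]
key_yellow [([0.493, 0.131, 0.088], 0.95)]
stand_red [([0.559, 0.321, 0.034], 0.6)]
panel [([0.577, -0.214, 0.087], 0.56), ([0.546, 0.307, 0.083], 0.42)]
tester [([0.584, -0.195, 0.074], 0.93)]
panel_point [([0.579, -0.213, 0.091], 0.56)]
key_switch [([0.562, -0.217, 0.1], 0.75)]
flask []
top [-0.00697671  0.          0.          0.          0.        ] [[523.8017037586725, 0.0, 273.2329796405875], [0.0, 523.8017037586725, 208.1785124336519], [0.0, 0.0, 1.0]] [[0.104, -0.995, 0.003, -0.007], [-0.972, -0.102, -0.209, 0.642], [0.209, 0.019, -0.978, 0.948], [0.0, 0.0, 0.0, 1.0]] 0.9958928571428571
key_red [([0.477, 0.118, 0.108], 0.65), ([0.538, 0.297, 0.109], 0.54)]
key_red_grip []
key_yellow [([0.482, 0.121, 0.111], 0.6)]
stand_red [([0.537, 0.291, 0.051], 0.79)]
panel [([0.561, -0.233, 0.1], 0.93)]
tester [([0.557, -0.226, 0.102], 0.64)]
panel_point [([0.56, -0.228, 0.1], 0.69)]
key_switch [([0.568, -0.217, 0.098], 0.72)]
flask [([0.758, -0.004, 0.138], 0.82)]
0.008 1.0 [ 0.2329803  -0.47045135  0.23927987] [[ 8.96127962e-01  4.43795759e-01 -1.65405465e-05]
 [ 4.43795759e-01 -8.96127962e-01  1.67735514e-05]
 [-7.37841527e-06 -2.23718728e-05 -1.00000000e+00]]
```

View pics/a.png

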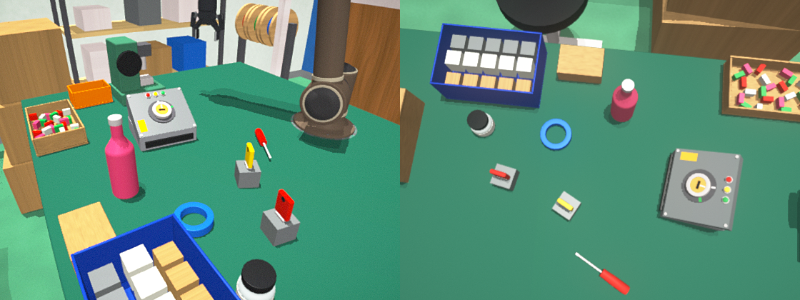

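The scene shows the red key in the nearer block (left picture, at 285,205), and the top view shows it at about (500,173). The yellow key is at (565,205). The tester is at (700,188) with its switch in the middle, and the flask at (625,100). Next I'll fit the panel from depth and look with the wrist camera.

```bash
cat > h.py <<'E'
from rig import bot
import cv2, numpy as np
def cloud(r):
    z=r["range_z"].astype(float); h,w=z.shape
    u,v=np.meshgrid(np.arange(w,dtype=float),np.arange(h,dtype=float))
    n=cv2.undistortPoints(np.stack([u,v],-1).reshape(-1,1,2),r["camera_matrix"],np.array(r["dist"],float)).reshape(h,w,2)
    p=np.dstack([n*z[...,None],z]); T=np.linalg.inv(r["camera_from_world"])
    q=p@T[:3,:3].T+T[:3,3]; q[z<=0]=np.nan
    return q
def proj(r,P):
    T=np.asarray(r["camera_from_world"]); rv=cv2.Rodrigues(T[:3,:3])[0]
    return cv2.projectPoints(np.atleast_2d(P).astype(float),rv,T[:3,3],r["camera_matrix"],np.array(r["dist"],float))[0].reshape(-1,2)
def panel_fit(q,seed,rad=0.1):
    P=q.reshape(-1,3); P=P[np.linalg.norm(P[:,:2]-seed[:2],axis=1)<rad]; P=P[P[:,2]>0.03]
    rng=np.random.default_rng(0);best=0
    for _ in range(800):
        a,b,c=P[rng.choice(len(P),3,False)]; n=np.cross(b-a,c-a); l=np.linalg.norm(n)
        if l<1e-6: continue
        n/=l; n*=np.sign(n[2])
        if not .75<n[2]<.95: continue
        m=abs((P-a)@n)<.0025
        if m.sum()>best: best=m.sum();M=m
    Q=P[M]; c=Q.mean(0); n=np.linalg.svd(Q-c,full_matrices=False)[2][2]; n*=np.sign(n[2])
    yaw=np.arctan2(-n[1],-n[0])   # panel upslope horizontal direction
    ux=np.array([np.cos(yaw),np.sin(yaw),0]); x=ux-n*(ux@n); x/=np.linalg.norm(x); R=np.c_[x,np.cross(n,x),n]
    L=(Q-c)@R; (cx,cy),_,_=cv2.minAreaRect(L[:,:2].astype(np.float32))
    mid=(np.percentile(L,0.5,axis=0)+np.percentile(L,99.5,axis=0))/2; ext=np.ptp(np.percentile(L,[.5,99.5],axis=0),axis=0)
    return c+R@np.r_[mid[:2],0],R,ext
E
python3 - <<'E'
from h import *
np.set_printoptions(precision=4,suppress=True)
for c in ["scene","top"]:
    r=bot.read_camera(c); q=cloud(r)
    o,R,e=panel_fit(q,np.array([.562,-.225]),.15)
    print(c,o,e,np.degrees(np.arccos(R[2,2])),np.degrees(np.arctan2(R[1,0],R[0,0])))
    f=r["frame"].astype(int); hsv=cv2.cvtColor(r["frame"],cv2.COLOR_BGR2HSV)
    red=((hsv[...,0]<6)|(hsv[...,0]>176))&(hsv[...,1]>150)&(hsv[...,2]>60)
    m=red&(np.linalg.norm(q[...,:2]-[.54,.3],axis=-1)<.05)&(q[...,2]>.055)
    P=q[m]; print("red",len(P),P.min(0),P.max(0),P.mean(0))
    T=P[P[:,2]>P[:,2].max()-.005]; rc=cv2.minAreaRect(T[:,:2].astype(np.float32)); print("top",len(T),T.mean(0),rc)
Rt=np.c_[R[:,0],-R[:,1],-R[:,2]]
for yawd in (0,90,180,270):
    a=np.radians(yawd); Rz=cv2.Rodrigues(np.array([0,0,a]))[0]
    print(yawd,bot.solve_ik(o+R[:,2]*.2,Rt@Rz),bot.solve_ik(o+R[:,2]*.035,Rt@Rz))
E
```

```text
scene [ 0.5651 -0.2204  0.0938] [0.1721 0.1897 0.0049] 30.164050997613256 -97.62490522500035
red 746 [0.5364 0.2826 0.0605] [0.5527 0.3257 0.1128] [0.5474 0.3077 0.0907]
top 169 [0.5446 0.3051 0.1104] ((0.5434714555740356, 0.3040711283683777), (0.04185238853096962, 0.012514743953943253), 80.51261138916016)
top [ 0.5643 -0.2229  0.0923] [0.17   0.1888 0.0051] 30.174053182334376 -97.15745457849178
red 171 [0.5322 0.2791 0.0728] [0.5502 0.3234 0.1139] [0.5402 0.2982 0.1065]
top 80 [0.5409 0.3017 0.1107] ((0.5405493974685669, 0.3012714087963104), (0.0407877042889595, 0.010877230204641819), 77.86991119384766)
0 [  1.9479  16.4526   7.4549  86.2591 -29.7552 -79.4972] [ -6.0607  16.5182 -10.458   63.6614 -30.168  -88.7314]
90 [  1.9479  16.4526   7.4549  86.2591 -29.7552  10.5028] [ -6.0607  16.5182 -10.458   63.6614 -30.168    1.2686]
180 [  1.9479  16.4526   7.4549  86.2591 -29.7552 100.5028] [ -6.0607  16.5182 -10.458   63.6614 -30.168   91.2686]
270 [   1.9479   16.4526    7.4549   86.2591  -29.7552 -169.4972] [  -6.0607   16.5182  -10.458    63.6614  -30.168  -178.7314]
```

Both fixed cameras agree to within about 3 mm. Next come the wrist-camera views of the panel and the red key.

Run:
```python
from h import *
np.set_printoptions(precision=4,suppress=True)
o=np.array([.5647,-.2215,.093]); a=np.radians(-97.4); t=np.radians(30.1)
n=np.array([-np.cos(a)*np.sin(t),-np.sin(a)*np.sin(t),np.cos(t)]); x=np.array([np.cos(a)*np.cos(t),np.sin(a)*np.cos(t),np.sin(t)])
R=np.c_[x,np.cross(n,x),n]
Rt=np.c_[-R[:,1],-R[:,0],-n]   # tool x=-py, y=-px
bot.move_to(o+n*.2,Rt)
r=bot.read_camera("wrist"); cv2.imwrite("pics/w_panel.png",r["frame"])
np.savez("w_panel.npz",frame=r["frame"],range_z=r["range_z"],camera_matrix=r["camera_matrix"],dist=r["dist"],camera_from_world=r["camera_from_world"])
T=np.linalg.inv(r["camera_from_world"]); Rc=bot.get_orientation(); print("cam in tool",Rc.T@(T[:3,3]-bot.get_tcp_pos()),(Rc.T@T[:3,:3]).tolist())
q=cloud(r); oo,RR,e=panel_fit(q,o,.15); print(oo,e,np.degrees(np.arccos(RR[2,2])),np.degrees(np.arctan2(RR[1,0],RR[0,0])))
print("proj panel pt",proj(r,[o+n*.012,o+n*.012+x*.03,o+n*.012+R[:,1]*.03]))
for nm in ("key_switch","panel_point"): print(nm,bot.search_frame(nm,"wrist"))
# red key view
k=np.array([.542,.3025]); 
ang=np.radians(79.5) # key width direction
for s in (0,1):
    y=np.array([-np.sin(ang),np.cos(ang),0])*(1 if s==0 else 1); z=np.array([0,0,-1.]); Rk=np.c_[np.cross(y,z),y,z]
    j=bot.solve_ik(np.r_[k,.26],Rk); print(j)
    if s==0: bot.move_to(np.r_[k,.26],Rk)
    else: bot.move_to(np.r_[k+np.array([-.05,-.04]),.28],Rk)
    r=bot.read_camera("wrist"); cv2.imwrite(f"pics/w_key{s}.png",r["frame"])
    q=cloud(r); hsv=cv2.cvtColor(r["frame"],cv2.COLOR_BGR2HSV)
    red=((hsv[...,0]<6)|(hsv[...,0]>176))&(hsv[...,1]>150)&(hsv[...,2]>60)
    m=red&(np.linalg.norm(q[...,:2]-k,axis=-1)<.05)&(q[...,2]>.055); P=q[m]
    if len(P)>20:
        Tt=P[P[:,2]>np.percentile(P[:,2],98)-.004]; rc=cv2.minAreaRect(Tt[:,:2].astype(np.float32)); print("top",len(P),len(Tt),Tt.mean(0),rc)
    print(bot.search_frame("key_red","wrist"))
print(bot.get_time())
a1=cv2.imread("pics/w_key0.png");b1=cv2.imread("pics/w_panel.png"); cv2.imwrite("pics/b.png",np.hstack([cv2.resize(i,(400,300)) for i in (b1,a1)]))
```

```text
cam in tool [ 0.0809  0.0024 -0.1344] [[0.000497726503721776, -0.9505940752752466, -0.31043623551371224], [0.9999998756544735, 0.00048275125481414267, 0.0001250690310344493], [3.097360233210075e-05, -0.31043625916252676, 0.9505941973512203]]
[ 0.5641 -0.2201  0.0913] [0.1691 0.1883 0.0049] 30.057532778819894 -97.4900361013932
proj panel pt [[279.6242 186.5065]
 [247.5113 186.5745]
 [279.7107 216.902 ]]
key_switch [{'xyz': [0.5683, -0.2157, 0.0987], 'p': 0.66}]
panel_point [{'xyz': [0.5561, -0.2179, 0.0941], 'p': 0.69}]
[ 29.1667  18.0735  13.9455  85.8721   0.     -50.3333]
top 712 614 [0.5404 0.303  0.108 ] ((0.5408047437667847, 0.30337101221084595), (0.043274618685245514, 0.011014100164175034), 79.71403503417969)
[{'xyz': [0.5421, 0.2962, 0.1121], 'p': 0.68}]
[ 29.1667  18.0735  13.9455  85.8721   0.     -50.3333]
top 708 478 [0.5399 0.3029 0.108 ] ((0.5398420691490173, 0.3034901022911072), (0.04202629625797272, 0.011405782774090767), 77.50846099853516)
[{'xyz': [0.5383, 0.2971, 0.1111], 'p': 0.84}]
5.175
```

View pics/b.png

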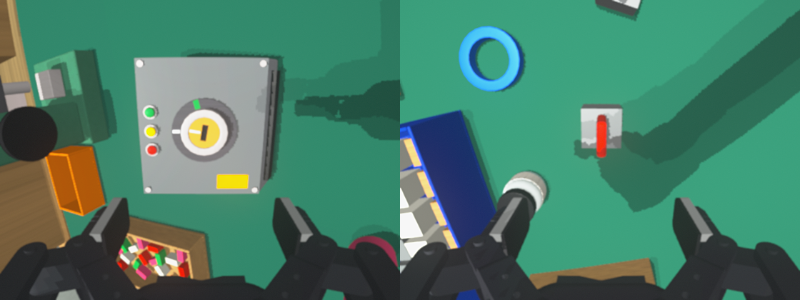

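The wrist picture shows the keyway at about (205,132) on the panel half, slightly down-slope (right) of centre and a little turned. The red handle is at (602,135) on the key half. I'll rectify the barrel face to measure the slot.

```bash
cat >> h.py <<'E'
YAW=np.radians(-97.4); TILT=np.radians(30.1); O=np.array([.5645,-.221,.0925])
N=np.array([-np.cos(YAW)*np.sin(TILT),-np.sin(YAW)*np.sin(TILT),np.cos(TILT)]); X=np.array([np.cos(YAW)*np.cos(TILT),np.sin(YAW)*np.cos(TILT),np.sin(TILT)])
RP=np.c_[X,np.cross(N,X),N]
def rect(r,h=.012,half=.035,px=10,o=O):
    # rectified picture: up=upslope(+x), left=+y ; px per mm
    n=int(half*2000*px); c=(np.arange(n)-n/2)/px/1000
    gy,gx=np.meshgrid(-c,-c); 
    P=o+np.stack([gx.T*0+(-c)[:,None],np.broadcast_to((-c)[None,:],(n,n)),np.full((n,n),h)],-1).reshape(-1,3)@RP.T
    uv=proj(r,P).reshape(n,n,2).astype(np.float32)
    return cv2.remap(r["frame"],uv[...,0],uv[...,1],cv2.INTER_CUBIC)
E
python3 - <<'E'
from h import *
r=dict(np.load("w_panel.npz"))
im=rect(r,px=8); 
g=cv2.cvtColor(im,cv2.COLOR_BGR2GRAY); n=len(g); 
yy,xx=np.mgrid[:n,:n]; m=((g<90)&(np.hypot(yy-n/2,xx-n/2)<17*8)).astype(np.uint8)
k,l,s,c=cv2.connectedComponentsWithStats(m)
for i in range(1,k):
    if s[i,4]>500:
        rc=cv2.minAreaRect(np.argwhere(l==i)[:,::-1].astype(np.float32)); print("slot x,y mm",(n/2-rc[0][1])/8,(n/2-rc[0][0])/8,np.array(rc[1])/8,rc[2])
for t in range(0,n,70): cv2.line(im,(t,n//2-3),(t,n//2+3),(255,0,0)); 
cv2.line(im,(n//2,0),(n//2,n),(255,0,0)); cv2.line(im,(0,n//2),(n,n//2),(255,0,0)); cv2.imwrite("pics/rect0.png",im)
E
```

```text
slot x,y mm -4.792060852050781 -0.516387939453125 [18.76099777  5.19875288] 8.972625732421875
```

View pics/rect0.png

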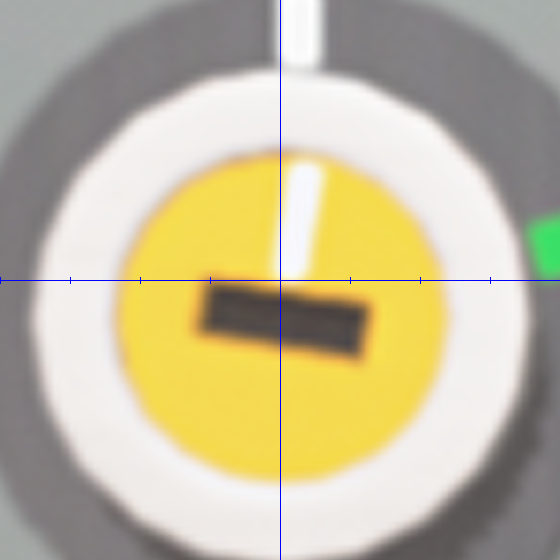

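The lock axis sits about 4.6 mm down-slope, y≈0, with the slot turned about 0.15 rad clockwise. Next I'll grasp the key, lift it, and look over the switch.

```bash
cat >> h.py <<'E'
LX,LY,TH=-.0046,-.0002,.15
def tool(th):  # tool orientation at switch angle th (clockwise), tool y = -key x
    B=np.c_[-RP[:,1],-RP[:,0],-RP[:,2]]
    return B@cv2.Rodrigues(np.array([0,0,float(th)]))[0]
def tcp(d,lx=0.,ly=0.,tip=.063): # TCP with key tip d above barrel face, on lock axis (+ offsets)
    return O+RP@np.array([LX+lx,LY+ly,.012+d+tip])
E
python3 - <<'E'
from h import *
np.set_printoptions(precision=4,suppress=True)
k=np.array([.541,.303]); ang=np.radians(79.2); y=np.array([-np.sin(ang),np.cos(ang),0]); z=np.array([0,0,-1.]); Rk=np.c_[np.cross(y,z),y,z]
bot.move_gripper(.7)
bot.move_to(np.r_[k,.15],Rk)
print(bot.movel(np.r_[k,.073],speed=.1,until_force=8), bot.get_tcp_pos())
bot.move_gripper(0)
print("grip",bot.get_grip_width(),bot.get_grip_force(),bot.get_force())
r=bot.read_camera("wrist"); cv2.imwrite("pics/g0.png",r["frame"])
bot.movel(np.r_[k,.145],speed=.1); bot.movel(np.r_[k,.27],speed=.3)
print("lifted",bot.get_grip_width(),bot.get_force(),bot.get_moment())
bot.move_to(tcp(.03),tool(TH)); print(bot.get_qpos(),bot.get_time(),bot.get_force(),bot.get_moment())
r=bot.read_camera("wrist"); cv2.imwrite("pics/g1.png",r["frame"])
np.savez("g1.npz",**{a:r[a] for a in ("frame","range_z","camera_matrix","dist","camera_from_world")})
Rt=bot.get_orientation();p=bot.get_tcp_pos()
# outline of key model in grip
for nm,V in (("blade",[[0,s*.008,.063-d] for d in (0,.04) for s in(-1,1)]),):pass
pts=[[sx*.008,0,.063] for sx in(-1,1)]+[[sx*.008,0,.023] for sx in(-1,1)]
print(proj(r,p+np.array(pts)@Rt.T))
E
```

```text
False [0.5415 0.3032 0.0739]
grip 0.13104433155452996 59.42874848842621 [0.1858 0.0757 1.5946]
lifted 0.1270599809159139 [ 0.4114  0.58   -0.3039] [-0.0532  0.0276  0.0156]
[ -2.0672  16.0193  -3.5984  73.4287 -29.9371  14.6764] 10.8083 [ 0.1355 -0.8173 -0.0717] [ 0.5487 -0.115  -0.0499]
[[277.8884 250.0021]
 [277.8135 225.2693]
 [277.2204 283.0389]
 [277.1035 253.9731]]
```

View pics/g1.png

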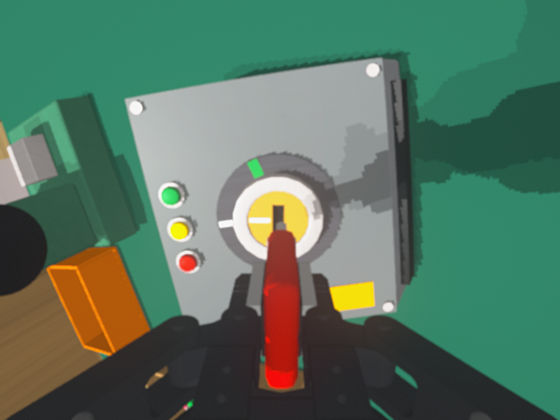

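The key is held over the switch: red handle from (282,230) to (282,385), slot at (278,215). I'll check the key's tilt in the grip from depth and overlay the model.

Run:
```python
from h import *
np.set_printoptions(precision=4,suppress=True)
r=dict(np.load("g1.npz")); p=bot.get_tcp_pos();Rt=bot.get_orientation()
print(bot.get_force(),bot.get_moment(),"poserr",p-tcp(.03))
q=(cloud(r)-p)@Rt
hsv=cv2.cvtColor(r["frame"],cv2.COLOR_BGR2HSV)
red=((hsv[...,0]<6)|(hsv[...,0]>176))&(hsv[...,1]>150)
m=red&(abs(q[...,1])<.02)&(abs(q[...,0])<.05)&(abs(q[...,2])<.06)
P=q[m]; print(len(P),np.percentile(P,[1,50,99],axis=0))
for zb in np.arange(-.04,.025,.006):
    s=P[abs(P[:,2]-zb)<.003]
    if len(s)>5: print("z %.3f n %d xmax %.4f ymid %.4f yr %.4f..%.4f"%(zb,len(s),np.percentile(s[:,0],90),s[:,1].mean(),s[:,1].min(),s[:,1].max()))
s=(abs(q[...,1])<.02)&(abs(q[...,0])<.03)&(q[...,2]>.02)&(q[...,2]<.07)
for zb in np.arange(.022,.07,.006):
    t=q[s&(abs(q[...,2]-zb)<.003)]
    if len(t): print("z %.3f n %d x %.4f..%.4f y %.4f..%.4f"%(zb,len(t),t[:,0].min(),t[:,0].max(),t[:,1].min(),t[:,1].max()))
im=cv2.resize(r["frame"],None,fx=4,fy=4,interpolation=cv2.INTER_CUBIC)
def box(x0,y0,z0,z1,c):
    V=np.array([[a*x0,b*y0,z] for z in(z0,z1) for a,b in((-1,-1),(1,-1),(1,1),(-1,1))]); u=(4*proj(r,p+V@Rt.T)+1.5).astype(int)
    for i in range(4):
        for A,B in((i,(i+1)%4),(4+i,4+(i+1)%4),(i,4+i)): cv2.line(im,tuple(map(int,u[A])),tuple(map(int,u[B])),c,1)
box(.008,.003,.063,.023,(255,0,0)); box(.015,.007,.023,.017,(0,255,0)); box(.022,.006,.017,-.037,(255,255,0))
cv2.imwrite("pics/ov.png",cv2.resize(im[180*4:400*4,205*4:355*4],None,fx=.68,fy=.68))
```

```text
[ 0.604  -0.8156 -0.2465] [ 0.5706 -0.0662 -0.0106] poserr [0.0004 0.0007 0.0002]
4959 [[-0.0169 -0.0038 -0.037 ]
 [ 0.0139  0.0019 -0.0349]
 [ 0.0248  0.0078  0.0091]]
z -0.040 n 58 xmax 0.0196 ymid 0.0017 yr -0.0018..0.0049
z -0.034 n 3514 xmax 0.0221 ymid 0.0019 yr -0.0040..0.0079
z -0.028 n 328 xmax 0.0246 ymid 0.0025 yr -0.0044..0.0083
z -0.022 n 260 xmax 0.0245 ymid 0.0019 yr -0.0047..0.0084
z -0.016 n 215 xmax 0.0246 ymid 0.0020 yr -0.0049..0.0086
z -0.010 n 170 xmax 0.0246 ymid 0.0020 yr -0.0031..0.0072
z -0.004 n 141 xmax 0.0246 ymid 0.0018 yr -0.0030..0.0068
z 0.002 n 143 xmax 0.0246 ymid 0.0020 yr -0.0031..0.0070
z 0.008 n 114 xmax 0.0247 ymid 0.0017 yr -0.0034..0.0070
z 0.014 n 16 xmax 0.0246 ymid 0.0012 yr -0.0017..0.0054
z 0.022 n 8 x 0.0164..0.0177 y -0.0048..0.0091
z 0.046 n 1 x 0.0110..0.0110 y -0.0009..-0.0009
z 0.052 n 35 x 0.0100..0.0112 y -0.0004..0.0047
z 0.058 n 35 x 0.0098..0.0109 y -0.0004..0.0048
z 0.064 n 9 x 0.0099..0.0108 y 0.0001..0.0037
```

View pics/ov.png

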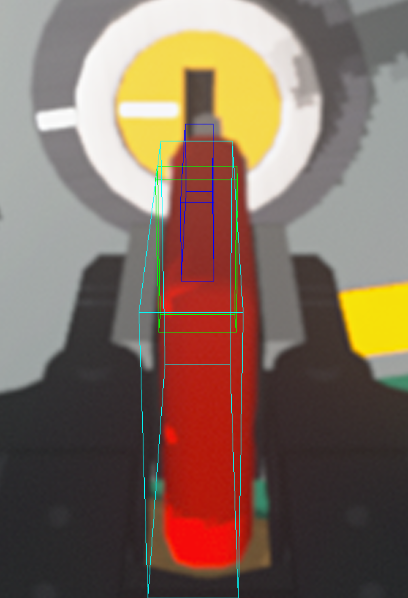

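The key hangs straight in the grip, with no tilt. The camera reads it 2.0 mm off in tool y and 2.5 mm in tool x. The y part must be camera bias, because the jaws centre the key. I'll measure the lock in the same image and work relative to the key.

Run:
```python
from h import *
np.set_printoptions(precision=2,suppress=True)
p=bot.get_tcp_pos();Rt=bot.get_orientation()
for f in ("w_panel","g1"):
    r=dict(np.load(f+".npz")); px=8; im=rect(r,px=px); n=len(im)
    hsv=cv2.cvtColor(im,cv2.COLOR_BGR2HSV)
    yel=((hsv[...,0]>18)&(hsv[...,0]<35)&(hsv[...,1]>110)&(hsv[...,2]>120))
    c=np.array([n/2-.2*-8,n/2+37.]); pts=[]
    for a in np.arange(-180,180,2):
        d=np.array([np.cos(np.radians(a)),np.sin(np.radians(a))]); rr=np.arange(15*px,26*px)
        xy=(c+rr[:,None]*d).astype(int); v=yel[xy[:,1].clip(0,n-1),xy[:,0].clip(0,n-1)]
        if v[:10].all() and not v[-10:].any(): pts.append(c+rr[np.where(v)[0].max()]*d)
    pts=np.array(pts); 
    for _ in range(4):
        A=np.c_[2*pts,np.ones(len(pts))]; s=np.linalg.lstsq(A,(pts**2).sum(1),rcond=None)[0]; R=np.sqrt(s[2]+s[:2]@s[:2]); e=abs(np.linalg.norm(pts-s[:2],axis=1)-R); pts=pts[e<max(2*np.median(e),3)]
    L=np.array([n/2-s[1],n/2-s[0]])/px
    print(f,len(pts),"lock x,y mm",L,"R",R/px)
    g=cv2.cvtColor(im,cv2.COLOR_BGR2GRAY); yy,xx=np.mgrid[:n,:n]; m=((g<95)&(np.hypot(yy-s[1],xx-s[0])<13*px)&(hsv[...,1]<110))
    k,l,st,_=cv2.connectedComponentsWithStats(m.astype(np.uint8)); i=1+st[1:,4].argmax(); Q=np.argwhere(l==i); 
    print(" slot part x,y mm",(n/2-Q.mean(0))/px, st[i,4]/64, np.degrees(np.linalg.svd(Q-Q.mean(0),full_matrices=False)[2][0]))
    W=O+RP@np.r_[L/1000,.012]; print(" in present tool frame mm",(W-p)@Rt*1000)
    cv2.imwrite(f"pics/rect_{f}.png",im)
q=cloud(r); w=(q-O)@RP; # face height
m=(np.hypot(w[...,0]+.0046,w[...,1])<.019)&(abs(w[...,2]-.012)<.008); print("face h mm",np.median(w[m][:,2])*1e3)
m=(abs(w[...,0])<.08)&(abs(w[...,1])<.09)&(np.hypot(w[...,0],w[...,1])>.05)&(abs(w[...,2])<.006);print("panel h",np.median(w[m][:,2])*1e3)
```

```text
w_panel 170 lock x,y mm [-4.72 -0.23] R 20.216550265360965
 slot part x,y mm [-4.76 -0.56] 97.03125 [ 8.97 56.59]
 in present tool frame mm [ 0.34 -0.55 93.51]
g1 133 lock x,y mm [-4.89 -0.34] R 20.37948927691525
 slot part x,y mm [-5.17 -3.85] 73.1875 [17.27 54.63]
 in present tool frame mm [ 0.47 -0.4  93.51]
face h mm 10.947960541968678
panel h -0.7830439206043931
```

The lock position repeats across the two views. In tool axes I shift by (-2.05, -2.5) mm and insert by feel.

```bash
cat >> h.py <<'E'
P0=tcp(.03)+tool(TH)@np.array([-.00205,-.0025,0])+np.array([.0004,.0007,.0002])  # shift included, key tip ~30 mm above face
def at(d,dx=0,dy=0,th=TH): return P0-RP[:,2]*(.03-d)+tool(TH)@np.array([dx,dy,0])
def depth(): return .03-(P0-bot.get_tcp_pos())@RP[:,2]
def lf(): return tool(TH).T@bot.get_force(), tool(TH).T@bot.get_moment()
E
python3 - <<'E'
from h import *
np.set_printoptions(precision=4,suppress=True)
bot.movel(at(.006),tool(.157),speed=.08); print(depth(),lf())
h=bot.movel(at(-.041),tool(.157),speed=.03,until_force=12); print(h,depth(),lf(),(bot.get_tcp_pos()-at(depth()))@tool(TH),bot.get_time(),bot.get_grip_width())
E
```

```text
0.005779165330666386 (array([0.1876, 0.6308, 0.5749]), array([-0.5065,  0.0524, -0.0184]))
False -0.04079383127339789 (array([ 0.7145,  0.5261, -0.9824]), array([-0.5541,  0.2099, -0.0298])) [-0.0001 -0.      0.    ] 13.0167 0.13223716620106127
```

It slid in freely; now I'll press until the shoulder seats.

Run:
```python
from h import *
np.set_printoptions(precision=4,suppress=True)
h=bot.movel(at(-.047),tool(.157),speed=.015,until_force=15); print(h,depth(),lf(),bot.get_time(),bot.get_grip_width())
for _ in range(1):
    bot.pause(.2); print(depth(),lf())
r=bot.read_camera("wrist"); cv2.imwrite("pics/in.png",r["frame"][150:,100:460])
print(bot.get_qpos())
```

```text
True -0.04084911200497056 (array([ 1.3006, -0.9384, -6.2652]), array([-0.3878,  0.3335,  0.0065])) 13.25 0.1339314310882407
-0.040854109956536946 (array([ 0.6902, -0.6727, -6.152 ]), array([-0.2645,  0.2891,  0.0341]))
[ -5.7423  16.8529 -10.1334  63.9044 -30.0717  10.8499]
```

View pics/in.png

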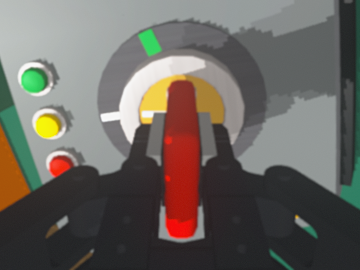

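The key is seated on a firm stop at -40.8 mm depth. Now I turn it in steps about the lock axis while watching the forces.

```bash
cat >> h.py <<'E'
PS=at(-.0407); E=.00125
AX=PS+tool(.157)@np.array([E,0,0])
def turned(th,lift=0.,dx=0,dy=0): R=tool(th); return AX-R@np.array([E-dx,-dy,0])+RP[:,2]*lift,R
def rep(th):
    R=tool(th); print("th %.2f"%th,"F",R.T@bot.get_force(),"M",R.T@bot.get_moment(),"d %.4f t %.1f"%(depth(),bot.get_time()),flush=True)
E
python3 - <<'E'
from h import *
np.set_printoptions(precision=2,suppress=True)
print(depth()); rep(.157)
for th in (.25,.4,.55,.7,.85):
    p,R=turned(th); bot.movel(p,R,speed=.004); rep(th)
    F=R.T@bot.get_force()
    if np.linalg.norm(F[:2])>25: print("high"); break
E
```

```text
-0.040872908047239684
th 0.16 F [ 0.88 -1.14 -5.44] M [-0.25  0.36  0.04] d -0.0409 t 13.5
th 0.25 F [0.04 1.01 0.29] M [-0.55  0.09  0.01] d -0.0408 t 14.0
th 0.40 F [-0.37  2.64  0.86] M [-0.97  0.13 -0.03] d -0.0408 t 14.3
th 0.55 F [-0.04  2.49  0.39] M [-1.13  0.22  0.  ] d -0.0408 t 14.6
th 0.70 F [-0.19  4.62  1.78] M [-1.48  0.34 -0.08] d -0.0408 t 14.9
th 0.85 F [1.   5.36 2.2 ] M [-1.58  0.59 -0.03] d -0.0407 t 15.2
```

Run:
```python
from h import *
np.set_printoptions(precision=2,suppress=True)
for th,dy in ((1.0,.0004),(1.15,.0006),(1.3,.0008),(1.4,.0008),(1.45,.0008),(1.48,.0008)):
    p,R=turned(th,dy=dy); bot.movel(p,R,speed=.004); rep(th)
    F=R.T@bot.get_force()
    if np.linalg.norm(F[:2])>30: print("high"); break
r=bot.read_camera("wrist"); cv2.imwrite("pics/t1.png",cv2.resize(r["frame"][120:340,150:450],None,fx=2,fy=2)); print(bot.get_qpos(),bot.get_grip_width())
```

```text
th 1.00 F [2.86 4.54 0.74] M [-1.31  0.81 -0.08] d -0.0407 t 15.5
th 1.15 F [2.   4.56 0.74] M [-1.07  1.1  -0.08] d -0.0407 t 15.8
th 1.30 F [3.42 1.89 0.18] M [-0.78  1.28 -0.03] d -0.0407 t 16.1
th 1.40 F [4.65 1.42 0.27] M [-0.56  1.47  0.01] d -0.0408 t 16.3
th 1.45 F [4.89 1.55 0.38] M [-0.55  1.57 -0.05] d -0.0407 t 16.6
th 1.48 F [5.06 1.69 0.24] M [-0.45  1.63 -0.31] d -0.0408 t 16.8
[ -5.8   16.83 -10.1   64.01 -30.08  86.52] 0.1316903040070945
```

View pics/t1.png

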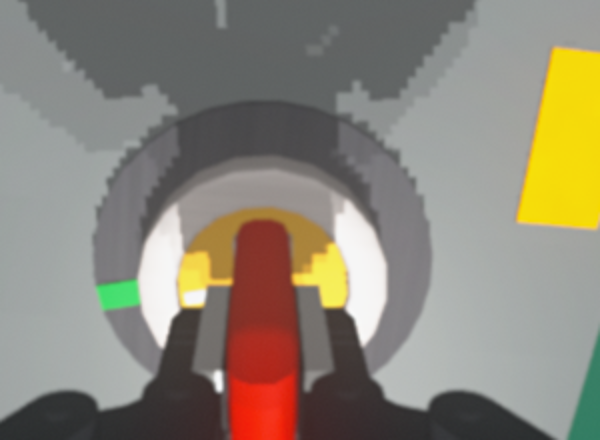

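The white line at (195,297) has come round to the green mark at (118,295), and the moment rises sharply, so it is on the stop. I'll press a bit further, seat it again, release and back off.

Run:
```python
from h import *
np.set_printoptions(precision=2,suppress=True)
for th in (1.51,1.54):
    p,R=turned(th,dy=.0008); bot.movel(p,R,speed=.004); rep(th)
    if (R.T@bot.get_moment())[2]<-.8: break
h=bot.movel(p-RP[:,2]*.004,R,speed=.01,until_force=12); print(h); rep(th)
bot.move_gripper(.4); rep(th)
b=bot.get_tcp_pos(); bot.movel(b+RP[:,2]*.13,speed=.15); rep(th)
r=bot.read_camera("wrist"); np.savez("fin.npz",**{a:r[a] for a in ("frame","range_z","camera_matrix","dist","camera_from_world")})
q=(cloud(r)-O)@RP; hsv=cv2.cvtColor(r["frame"],cv2.COLOR_BGR2HSV)
red=((hsv[...,0]<6)|(hsv[...,0]>176))&(hsv[...,1]>150)&(np.hypot(q[...,0]+.004,q[...,1])<.045)&(q[...,2]>.03)
P=q[red]; print(len(P),"top above face mm",(np.percentile(P[:,2],[50,98])-.012)*1e3); T=P[P[:,2]>np.percentile(P[:,2],98)-.004]; print(cv2.minAreaRect((T[:,:2]*1e3).astype(np.float32)))
cv2.imwrite("pics/fin.png",np.hstack([cv2.resize(r["frame"],(400,300)),cv2.resize(bot.read_camera("top")["frame"],(400,300))]))
```

```text
th 1.51 F [4.48 1.59 0.64] M [-0.47  1.7  -0.49] d -0.0407 t 17.1
th 1.54 F [4.91 2.65 0.97] M [-0.43  1.64 -0.75] d -0.0408 t 17.4
True
th 1.54 F [-0.91 -1.46 -4.56] M [-0.02  0.29 -0.71] d -0.0408 t 17.6
th 1.54 F [ 0.48 -0.2   0.52] M [-0.    0.42 -0.01] d -0.0421 t 18.0
th 1.54 F [0.55 0.95 0.49] M [-0.02  0.47 -0.02] d 0.0871 t 19.0
1034 top above face mm [58.32 60.01]
((-6.006793975830078, 0.2170414924621582), (42.317115783691406, 10.748525619506836), 6.964196681976318)
```

View pics/fin.png

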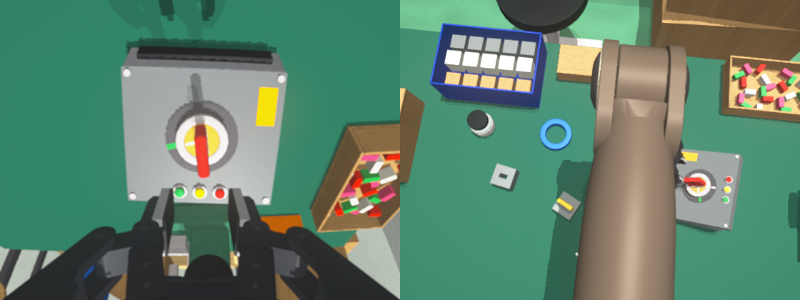

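The key stands home: its top is 60 mm above the face and its angle is about 83°. I'll check the white line once before handing in.

Run:
```python
from h import *
cv2.imwrite("pics/rf.png",rect(dict(np.load("fin.npz")),half=.042,px=6))
```

```text
(no output)
```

View pics/rf.png

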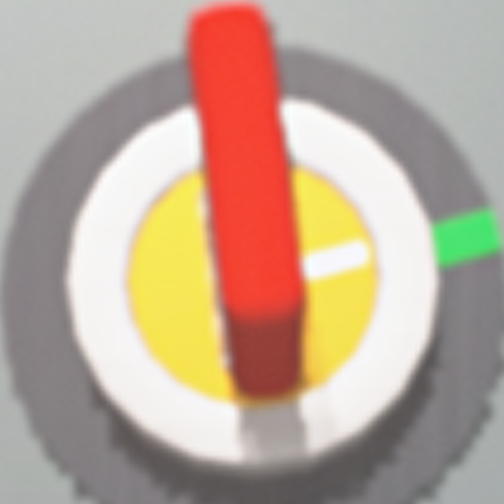

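The white line at (335,260) points straight at the green mark at (468,237), so I'm handing in.

```bash
python3 -c "
from rig import bot
print(bot.close_job(),bot.get_time())"
```

```text
the job is handed in; nothing more can be done
the job is handed in; nothing more can be done
```

The red key is fully home in the switch, turned clockwise to its stop at the green mark and released; the yellow key is still in its stand and the arm never touched the flask; the job is handed in.

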